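# Find the rocking corner of the coil jig and shim it

## Robot

A 6-joint arm with a two-finger parallel gripper is mounted at the origin on the work surface. World frame = base frame: x ahead of the robot, y to its left, z up, the work surface at z = 0. Lengths are in mm, angles in rad, forces in N, time in s.
With the tool pointing down it reaches from about 275 to 750 mm from the base axis. Payload 10.2 kg.
Tool frame: the origin (TCP) lies midway between the tips of the shut fingers; the grasp point (between the pads) lies grasp_offset behind it (grasp_offset is the distance from the TCP to the grasp point, in mm); x points along the fingers, z is the direction in which the jaws open and shut, and the axes are right-handed (so a half turn about x gives the same grasp; the last joint's range is limited). The gripper opens to 85 mm and grips with 20 to 120 N. Pads are 22 mm wide; open, the fingers measure 114 mm over their backs; the gripper's body (76 mm by 85 mm) begins 54 mm behind the grasp point. The pads swing forward as they close: fully open they stand 13 mm farther back than shut.
Start: joints at [-0.223, 0.313, 1.498, -0, 1.331, -0.223], TCP at [525.006, -0.013, 231.294] pointing down, gripper open.
Joint ranges: [-2.94, 2.94], [-0.97, 2.17], [0.19, 2.56], [-1.23, 4.37], [0.02, 3.11], [-2.88, 2.88]. Speed limits (rad/s): [2.39, 2.39, 3.01, 3.14, 3.14, 3.14].

## Interface

Orientations are given as a unit quaternion [w, x, y, z].
In Python, from rig import sense, capture, calibration, finish_job, grasp_offset gives the robot as it stands.
- The arm moves only by the shell command python3 -m jog 'ROWS' [FORCE]. ROWS is JSON, a list of rows, each an object with "linear": the shift along the tool's x, y, z scaled (see below), a list of three; "rotation": the turn, a rotation vector about the tool's x, y, z scaled (see below), a list of three; "grip": the finger opening in mm, from 0 to 85.4. A call has 1 to 20 rows; each row is the pose to reach, as a shift and turn from the pose measured when the call began, along the tool's axes at that moment; what a row does not reach only later rows make up. The controller multiplies each number of a shift by 0.3 m and each number of a turn by 0.5 rad. A row lasts 1/12 s, in which the tool goes at most 41.7 mm and 7.16 degrees, less where a joint would pass 70% of its speed; a pose out of reach is approached as far as the arm can. A call with a number of a shift or a turn outside -1 to 1 is refused whole. A call with a gripper value outside its range is refused whole. The fingers move at their own pace and stop on an object; FORCE is the grip in N (left out, the last holds). Time passes only in rows, so rows that repeat a pose let the fingers close. It gives the time, the measured TCP pose, the force and the opening at its end, in the units of the state.
- sense(): the state, without advancing time (a new reading comes with each control period).
- capture(name): name is "scene" or "side" or "wrist"; returns (picture, depth): 400x640x3 uint8, red, green, blue; 400x640 float32, mm along the optical axis (not along the pixel's ray), 0 where there is no reading.
- calibration(name): a dict with "intrinsics" (3x3 intrinsics, pixels), "world_from_camera" (4x4, takes a point from camera to world coordinates). Camera axes: x right, y up, looking along -z (the intrinsics and any distortion apply to the point x, -y, -z); pixel columns grow to the right and rows downward; lengths in mm; the calibration is good to about 2 mm. A picture is of the moment at which its call begins: read the wrist's pose just before it. calibration takes no time and is no camera call; for the wrist camera it gives the pose at the moment of the call.
- finish_job(): hands the job in, once; it reports no verdict.
The state is a dict: "time_s": time; "joints": joint angles; "dq": joint speeds; "tau": joint torques, N m; "eef_pos": TCP position; "ee_rot": TCP orientation; "force": force on the tool from outside, world axes, zero at the start; "wrist_torque": the same for the moment, N m; "grip_width": opening from 0.0 (shut) to 1.0 (fully open).
Only numpy, scipy, OpenCV 4.12 (cv2) and the standard library are available. Lean on these libraries where they do the work, as an engineer would, in place of code of your own. Each camera call takes 0.05 s, during which the arm holds its last target.

## Task

The steel jig plate on the spring-assembly bench rocks at one of its four corners. With the fingertips, press down on the corners to find the one that dips, then press that corner's shim lever down flat and leave the other three levers standing. Do not lift or shift the plate, and leave the rings, tin, roll, tools and tape alone.

Things in the scene. Friction and masses are not known exactly. Their poses are not given: they have to be found in the camera images.
- plate: loose steel jig plate, 160 (its x) x 192 (its y) x 12 mm, about 2.4 kg, with six pegs (18 mm across, 20 mm high) on top at x = +-25, y = -50, 0, 50 mm. Origin: centre of its underside, 30 mm above the bench; z up. At rest it lies level on four feet. Pressed with 5 to 7 N, one corner dips 4 to 5 mm to a stop and springs back when let go; the others go down less than 1 mm
- base: fixed dark steel base of the jig, 170 (x) x 330 (y) x 8 mm; origin: centre of its underside, on the bench; axes as the plate's (within 2 degrees). On it stand four like black rubber feet, 18 mm across, tops 30 mm above the bench, at x = +-64, y = +-66 mm: three solid, one, at any corner, gives. Pins round the plate leave it 3 mm of play on each side
- corner_nl (a point): point on top of the plate in its near left corner (plate x -64, y +76 mm; 16 mm and 20 mm in from the edges), clear of the pegs: press down here. It moves with the plate; 42 mm above the bench when level
- corner_nr (a point): point on top of the plate in its near right corner (plate x -64, y -76 mm; 16 mm and 20 mm in from the edges), clear of the pegs: press down here. It moves with the plate; 42 mm above the bench when level
- corner_fl (a point): point on top of the plate in its far left corner (plate x +64, y +76 mm; 16 mm and 20 mm in from the edges), clear of the pegs: press down here. It moves with the plate; 42 mm above the bench when level
- corner_fr (a point): point on top of the plate in its far right corner (plate x +64, y -76 mm; 16 mm and 20 mm in from the edges), clear of the pegs: press down here. It moves with the plate; 42 mm above the bench when level
- shim_nl (a joint): shim lever of the near left corner: angle (rad), 0 = standing 54 degrees above the horizontal, leaning outwards; 0.95 = flat. Starts at 0 to 0.1. Stiff hinge along base x, at base x -64, y +92 mm, 11 mm above the bench: about 2 N at the tab moves it and it stays where left. Flat, its cam stands under the plate's corner and carries it
- tab_nl (a point): centre of the upper face of the near left shim's steel tab (28 mm wide, 26 mm long, 5 mm thick; the lever's end is 13 mm further out). It is 50 mm from the hinge: pressing takes it down and outwards in an arc from about 53 mm (base y +119) to 13 mm above the bench (base y +142 mm)
- shim_nr (a joint): shim lever of the near right corner: angle (rad), 0 = standing 54 degrees above the horizontal, leaning outwards; 0.95 = flat. Starts at 0 to 0.1. Stiff hinge along base x, at base x -64, y -92 mm, 11 mm above the bench: about 2 N at the tab moves it and it stays where left. Flat, its cam stands under the plate's corner and carries it
- tab_nr (a point): centre of the upper face of the near right shim's steel tab (28 mm wide, 26 mm long, 5 mm thick; the lever's end is 13 mm further out). It is 50 mm from the hinge: pressing takes it down and outwards in an arc from about 53 mm (base y -119) to 13 mm above the bench (base y -142 mm)
- shim_fl (a joint): shim lever of the far left corner: angle (rad), 0 = standing 54 degrees above the horizontal, leaning outwards; 0.95 = flat. Starts at 0 to 0.1. Stiff hinge along base x, at base x +64, y +92 mm, 11 mm above the bench: about 2 N at the tab moves it and it stays where left. Flat, its cam stands under the plate's corner and carries it
- tab_fl (a point): centre of the upper face of the far left shim's steel tab (28 mm wide, 26 mm long, 5 mm thick; the lever's end is 13 mm further out). It is 50 mm from the hinge: pressing takes it down and outwards in an arc from about 53 mm (base y +119) to 13 mm above the bench (base y +142 mm)
- shim_fr (a joint): shim lever of the far right corner: angle (rad), 0 = standing 54 degrees above the horizontal, leaning outwards; 0.95 = flat. Starts at 0 to 0.1. Stiff hinge along base x, at base x +64, y -92 mm, 11 mm above the bench: about 2 N at the tab moves it and it stays where left. Flat, its cam stands under the plate's corner and carries it
- tab_fr (a point): centre of the upper face of the far right shim's steel tab (28 mm wide, 26 mm long, 5 mm thick; the lever's end is 13 mm further out). It is 50 mm from the hinge: pressing takes it down and outwards in an arc from about 53 mm (base y -119) to 13 mm above the bench (base y -142 mm)
- ring_a: brass ring, 38 mm across, 24 mm high, standing round one of the plate's pegs (origin: centre of underside); leave it alone
- ring_b: second brass ring like ring_a, round another peg; leave it alone
- tin: plain aluminium tin, 34 mm across, 34 mm high, standing on the jig's base between the two left tabs (origin: centre of underside); leave it alone
- roll: white roll of border band, 124 mm across, 75 mm high, on the bench to the left (origin: centre of underside); leave it alone
- staple_gun: green air staple gun, 170 x 36 x 105 mm, upright on its magazine on the bench to the right (origin: centre of underside); leave it alone
- tape: yellow tape measure, 65 x 65 x 34 mm, on the bench to the right (origin: centre of underside); leave it alone
- hammer: hammer lying on the bench to the left, about 0.3 m long; leave it alone
There are look-alikes about, which are no part of the job. What is shaped like the plate but brown is not meant.

How it is judged:
By the outcome, as a careful person would: the job done as asked, in the order asked, and still so for the second after the job is handed in, with the robot touching nothing.
It also fails if it takes over 54 s, if anything falls off the work surface, if the arm or the gripper's body presses on something with over 40 N, if the wrist force passes 120 N, or if a joint passes its speed limit or range.

## Working session

There is one attempt and no reset: what is moved stays moved. The work goes in short steps, Python scripts to look and compute and a shell command to move; the robot and the scene stay as the last step left them, time stands still between calls to the robot, and variables do not carry over. Pictures are saved under pics/ and viewed, and the job is handed in when it is done.

```bash
mkdir -p pics; ls; python3 - <<'E'
from rig import *
import cv2,numpy as np
s=sense();print(s)
import rig;print(rig.grasp_offset)
for n in("scene","side","wrist"):
    c=calibration(n);p,d=capture(n)
    np.savez(f"pics/{n}0.npz",p=p,d=d,K=c["intrinsics"],T=c["world_from_camera"])
    cv2.imwrite(f"pics/{n}0.png",p[:,:,::-1]);print(n,c)
E
```

```text
pics
{'time_s': 0.0, 'joints': array([-2.23400787e-01,  3.13448171e-01,  1.49846603e+00,  2.40252164e-05,
        1.33099133e+00, -2.23388435e-01]), 'dq': array([-5.50653779e-04, -6.20955269e-04, -1.04311724e-03, -8.66645717e-06,
        8.64800094e-04, -8.32000422e-04]), 'tau': array([-5.78409599e-04, -4.12261176e+01, -2.59742296e+01, -3.58453699e-04,
        4.11797926e-03, -1.23038126e-05]), 'eef_pos': array([5.24735498e+02, 5.36240266e-02, 2.30725116e+02]), 'ee_rot': array([7.06655819e-01, 1.17268058e-04, 7.07557438e-01, 1.04487725e-04]), 'force': array([-0.83914373,  0.13086736, -0.11992073]), 'wrist_torque': array([ 0.01396358, -0.03968057,  0.01325455]), 'grip_width': 1.0015543511198108}
18.700000000000003
scene {'intrinsics': array([[376.95137516,   0.        , 323.45567076],
       [  0.        , 376.95137516, 198.60736691],
       [  0.        ,   0.        ,   1.        ]]), 'world_from_camera': array([[ 6.84253881e-01, -3.94136672e-01,  6.13557585e-01,
         1.06400353e+03],
       [ 7.29167780e-01,  3.81936291e-01, -5.67837140e-01,
        -5.88313424e+02],
       [-1
[... 538 characters left out ...]
.20323059e-02,  7.53540680e-01,  6.57291159e-01,
         9.11899991e+02],
       [ 0.00000000e+00,  0.00000000e+00,  0.00000000e+00,
         1.00000000e+00]])}
wrist {'intrinsics': array([[307.03921764,   0.        , 321.28274252],
       [  0.        , 307.03921764, 201.47198518],
       [  0.        ,   0.        ,   1.        ]]), 'world_from_camera': array([[ 9.99999797e-01,  6.29949934e-04, -1.00309661e-04,
         5.25198213e+02],
       [-5.67091398e-04,  9.49957730e-01,  3.12377960e-01,
         8.11712512e+01],
       [ 2.92072413e-04, -3.12377840e-01,  9.49957894e-01,
         3.73633090e+02],
       [ 0.00000000e+00,  0.00000000e+00,  0.00000000e+00,
         1.00000000e+00]])}
```

View pics/scene0.png

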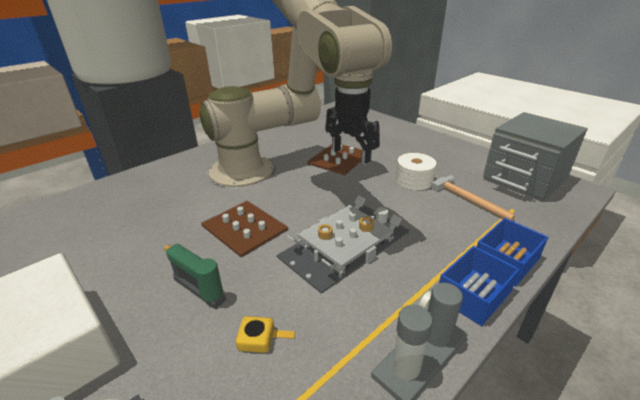

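View pics/side0.png

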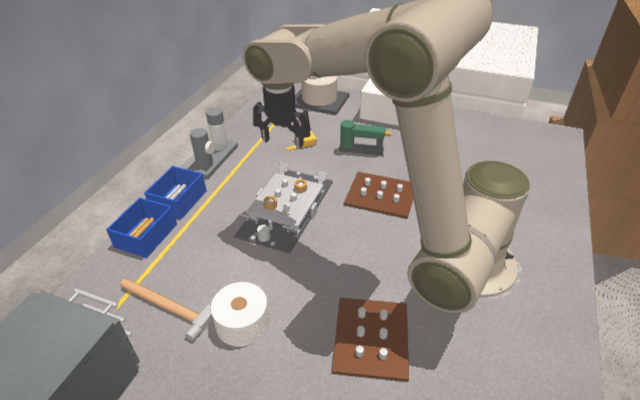

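View pics/wrist0.png

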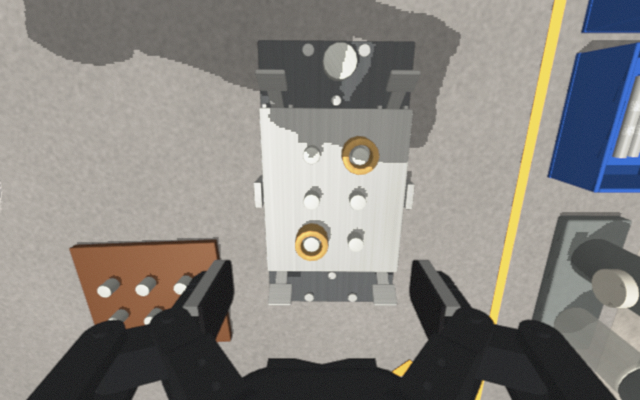

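```bash
cat >h.py <<'E'
import numpy as np,cv2
def load(n):
    z=np.load(f"pics/{n}.npz");return z['p'],z['d'],z['K'],z['T']
def ray(K,T,u,v):
    r=np.array([(u-K[0,2])/K[0,0],-(v-K[1,2])/K[1,1],-1.]);return T[:3,3],T[:3,:3]@r
def atz(K,T,u,v,z):
    o,r=ray(K,T,u,v);return o+r*(z-o[2])/r[2]
def dep(d,K,T,u,v):
    o,r=ray(K,T,u,v);return o+r*float(np.median(d[int(v)-1:int(v)+2,int(u)-1:int(u)+2]))
E
python3 - <<'E'
from h import *
p,d,K,T=load("wrist0")
c=p[30:320,240:440,::-1]
a=cv2.resize(c[:150],None,fx=4,fy=4,interpolation=cv2.INTER_CUBIC);b=cv2.resize(c[140:],None,fx=4,fy=4,interpolation=cv2.INTER_CUBIC)
cv2.imwrite("pics/ca.png",a);cv2.imwrite("pics/cb.png",b)
for u,v in [(262,108),(413,108),(268,271),(397,271),(275,130),(340,180),(280,260),(385,260)]:
    print(u,v,dep(d,K,T,u,v).round(1),atz(K,T,u,v,42).round(1))
E
```

```text
262 108 [463.9  73.8  41.4] [464.   73.8  42. ]
413 108 [6.32e+02 7.28e+01 5.00e-01] [620.1  73.8  42. ]
268 271 [ 451.7 -142.2    1.3] [ 459.7 -117.7   42. ]
397 271 [ 6.299e+02 -1.429e+02  3.000e-01] [ 618.2 -117.9   42. ]
275 130 [476.4  51.6  42. ] [476.4  51.6  42. ]
340 180 [546.1  -2.9  41.4] [546.1  -2.8  42. ]
280 260 [ 475.  -102.9   41.5] [ 475.1 -102.6   42. ]
385 260 [ 602.5 -102.7   41.9] [ 602.5 -102.7   42. ]
```

View pics/ca.png

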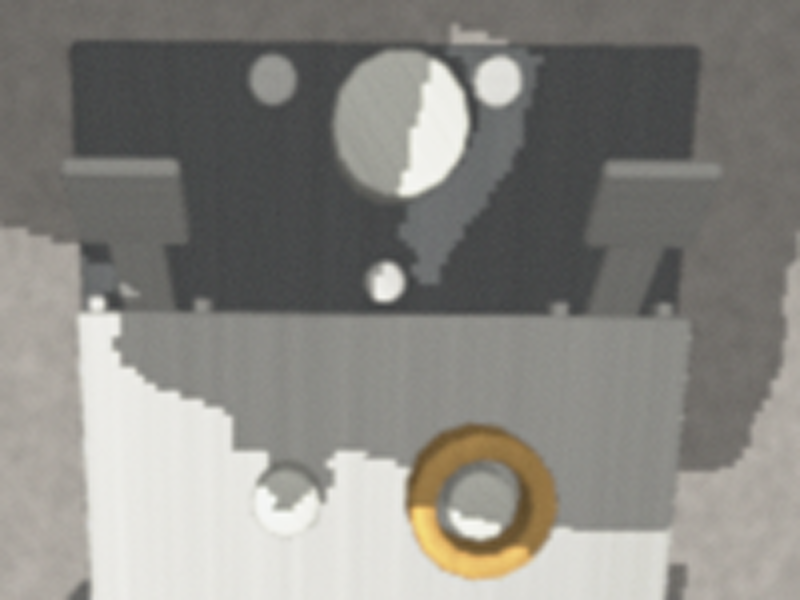

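View pics/cb.png

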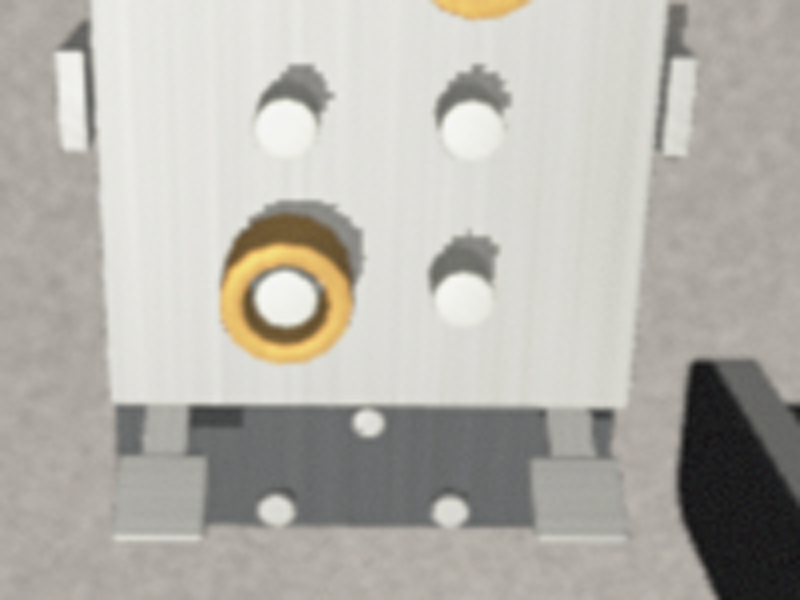

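```bash
python3 - <<'E'
from h import *
p,d,K,T=load("wrist0")
uv=[(259.5,108.7),(412.5,109.5),(268.3,271),(397,271.5)]
P=np.array([atz(K,T,*q,42)[:2] for q in uv]);print(P.round(1),P.mean(0))
nl,fl,nr,fr=P
print("w",fl-nl,fr-nr,"l",nl-nr,fl-fr)
# base corners top z=8
for q in [(240+72/4,30+42/4),(240+698/4,30+47/4),(240+115/4,170+525/4),(240+612/4,170+525/4)]: print('base',atz(K,T,*q,8).round(1))
# tab points depth
for n,q in dict(nl=(240+125/4,30+200/4),fl=(240+645/4,30+205/4),nr=(240+160/4,170+495/4),fr=(240+580/4,170+495/4)).items(): print('tab',n,dep(d,K,T,*q).round(1))
# pegs z 62
for q in [(240+286/4,30+500/4),(240+480/4,30+500/4),(240+286/4,170+130/4),(240+472/4,170+130/4),(240+287/4,170+300/4),(240+464/4,170+300/4)]: print('peg',atz(K,T,*q,62).round(1))
c=P.mean(0);print((fl-nl+fr-nr)/2,(nl-nr+fl-fr)/2)
p,d,K,T=load("scene0")
cv2.imwrite("pics/cs.png",cv2.resize(p[185:300,260:420,::-1],None,fx=5,fy=5,interpolation=cv2.INTER_CUBIC))
E
```

```text
[[ 461.4   73.2]
 [ 619.7   72.3]
 [ 460.1 -117.7]
 [ 618.3 -118.6]] [539.86649103 -22.718393  ]
w [158.31592032  -0.88384587] [158.16192032  -0.81648398] l [  1.29793118 190.90390704] [  1.45193118 190.83654515]
base [457.7 142.2   8. ]
base [625.1 140.9   8. ]
base [ 451.4 -186.4    8. ]
base [ 625.8 -186.6    8. ]
tab nl [477.  100.   55.7]
tab fl [602.7  98.8  54.8]
tab nr [ 474.4 -144.5   50.5]
tab fr [ 603.2 -143.6   51.9]
peg [515.3  28.5  62. ]
peg [564.7  28.5  62. ]
peg [514.8 -22.5  62. ]
peg [564.5 -22.5  62. ]
peg [514.5 -72.6  62. ]
peg [564.1 -72.7  62. ]
[158.23892032  -0.85016492] [  1.37493118 190.8702261 ]
```

View pics/cs.png

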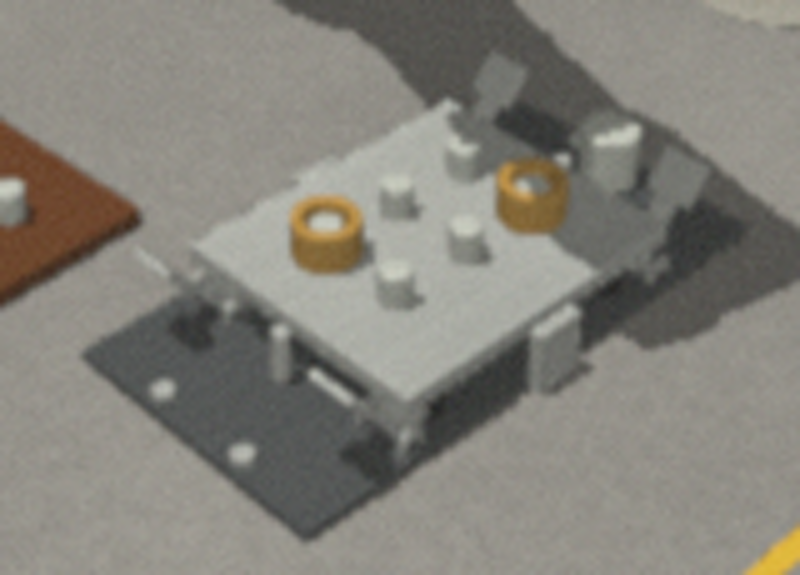

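```bash
python3 -m jog '[{"linear":[0.1,0.178,-0.161],"rotation":[0,0,0],"grip":0},{"linear":[0.1,0.178,-0.161],"rotation":[0,0,0],"grip":0},{"linear":[0.1,0.178,-0.161],"rotation":[0,0,0],"grip":0},{"linear":[0.25,0.178,-0.161],"rotation":[0,0,0],"grip":0},{"linear":[0.35,0.178,-0.161],"rotation":[0,0,0],"grip":0},{"linear":[0.45,0.178,-0.161],"rotation":[0,0,0],"grip":0},{"linear":[0.52,0.178,-0.161],"rotation":[0,0,0],"grip":0},{"linear":[0.57,0.178,-0.161],"rotation":[0,0,0],"grip":0},{"linear":[0.57,0.178,-0.161],"rotation":[0,0,0],"grip":0},{"linear":[0.57,0.178,-0.161],"rotation":[0,0,0],"grip":0},{"linear":[0.57,0.178,-0.161],"rotation":[0,0,0],"grip":0}]'
python3 - <<'E'
from rig import *
import cv2
s=sense();print(s["eef_pos"],s["force"],s["ee_rot"])
p,d=capture("scene");cv2.imwrite("pics/s1.png",cv2.resize(p[130:300,230:450,::-1],None,fx=3.5,fy=3.5))
E
```

```text
time_s: 1.07
eef_pos: [477.1, 53.3, 61.0]
ee_rot: [0.707, -0.0, 0.707, 0.0]
force: [0.4, 1.1, -0.3]
grip_width: 0.001
[477.06135586  53.34951118  60.9650696 ] [ 0.3567204   1.10826668 -0.34526523] [ 7.07364866e-01 -2.92506246e-05  7.06848602e-01  5.63713221e-06]
```

View pics/s1.png

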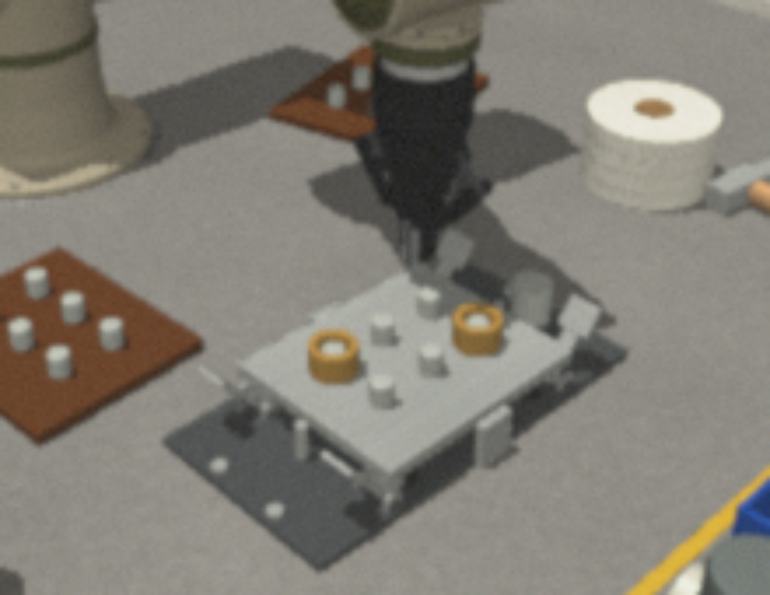

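Gripper is shut above the near-left corner, clear of the tab and ring. Going down to just over the plate.

```bash
python3 -m jog '[{"linear":[0.02,0,0],"rotation":[0,0,0],"grip":0},{"linear":[0.04,0,0],"rotation":[0,0,0],"grip":0},{"linear":[0.058,0,0],"rotation":[0,0,0],"grip":0},{"linear":[0.058,0,0],"rotation":[0,0,0],"grip":0},{"linear":[0.058,0,0],"rotation":[0,0,0],"grip":0}]'
for i in 1 2 ; do python3 -m jog '[{"linear":[0.0035,0,0],"rotation":[0,0,0],"grip":0},{"linear":[0.0035,0,0],"rotation":[0,0,0],"grip":0}]'; done
```

```text
time_s: 1.53
eef_pos: [476.9, 53.4, 43.4]
ee_rot: [0.707, -0.0, 0.707, 0.0]
force: [-0.4, 0.9, 1.1]
grip_width: 0.001
time_s: 1.7
eef_pos: [476.9, 53.4, 42.3]
ee_rot: [0.707, 0.0, 0.707, 0.0]
force: [0.2, 0.2, -0.2]
grip_width: 0.004
time_s: 1.87
eef_pos: [477.1, 53.4, 42.0]
ee_rot: [0.707, -0.0, 0.707, 0.0]
force: [-2.9, -0.6, 8.8]
grip_width: 0.004
```

Near left: 8.8 N with no dip, so it is solid. Next is far left.

```bash
python3 -m jog '[{"linear":[-0.07,0,0],"rotation":[0,0,0],"grip":0},{"linear":[-0.14,0,0],"rotation":[0,0,0],"grip":0},{"linear":[-0.14,0,0.1],"rotation":[0,0,0],"grip":0},{"linear":[-0.14,-0.001,0.2],"rotation":[0,0,0],"grip":0},{"linear":[-0.14,-0.001,0.3],"rotation":[0,0,0],"grip":0},{"linear":[-0.14,-0.001,0.4],"rotation":[0,0,0],"grip":0},{"linear":[-0.14,-0.001,0.425],"rotation":[0,0,0],"grip":0},{"linear":[-0.14,-0.001,0.425],"rotation":[0,0,0],"grip":0},{"linear":[-0.06,-0.001,0.425],"rotation":[0,0,0],"grip":0},{"linear":[-0.02,-0.001,0.425],"rotation":[0,0,0],"grip":0},{"linear":[-0.006,-0.001,0.425],"rotation":[0,0,0],"grip":0},{"linear":[-0.006,-0.001,0.425],"rotation":[0,0,0],"grip":0},{"linear":[-0.006,-0.001,0.425],"rotation":[0,0,0],"grip":0}]'
for i in 1 2 ; do python3 -m jog '[{"linear":[0.0035,0,0],"rotation":[0,0,0],"grip":0},{"linear":[0.0035,0,0],"rotation":[0,0,0],"grip":0}]'; done
```

```text
time_s: 2.95
eef_pos: [604.5, 53.1, 44.5]
ee_rot: [0.707, -0.0, 0.707, 0.0]
force: [-0.6, 0.0, -0.2]
grip_width: 0.0
time_s: 3.12
eef_pos: [604.9, 53.1, 44.2]
ee_rot: [0.708, -0.0, 0.706, -0.0]
force: [0.5, 1.0, -0.2]
grip_width: -0.005
time_s: 3.28
eef_pos: [605.0, 53.1, 43.5]
ee_rot: [0.708, -0.0, 0.706, -0.0]
force: [0.9, -0.2, 0.0]
grip_width: -0.001
```

```bash
for i in 1 2 3; do python3 -m jog '[{"linear":[0.004,0,0],"rotation":[0,0,0],"grip":0},{"linear":[0.004,0,0],"rotation":[0,0,0],"grip":0}]'|egrep 'pos|force'; done
```

```text
eef_pos: [605.0, 53.1, 42.2]
force: [0.2, 0.3, -0.5]
eef_pos: [605.1, 53.1, 41.2]
force: [-0.4, 1.2, 2.7]
eef_pos: [605.2, 53.2, 40.1]
force: [-0.7, 1.3, 5.2]
```

```bash
for i in 1 2 3; do python3 -m jog '[{"linear":[0.004,0,0],"rotation":[0,0,0],"grip":0},{"linear":[0.004,0,0],"rotation":[0,0,0],"grip":0}]'|egrep 'pos|force'; done
```

```text
eef_pos: [605.3, 53.2, 39.0]
force: [-1.0, 0.3, 4.7]
eef_pos: [605.4, 53.3, 38.1]
force: [-1.4, 0.5, 5.9]
eef_pos: [605.5, 53.3, 37.9]
force: [-4.8, 0.9, 11.6]
```

Far left dips about 4 mm, from 42 to 38, at 5–6 N and then meets a stop. I'll check the two right corners for certainty, far right first.

```bash
python3 -m jog '[{"linear":[-0.07,0,0],"rotation":[0,0,0],"grip":0},{"linear":[-0.16,0,0],"rotation":[0,0,0],"grip":0},{"linear":[-0.16,-0.1,-0.005],"rotation":[0,0,0],"grip":0},{"linear":[-0.16,-0.2,-0.005],"rotation":[0,0,0],"grip":0},{"linear":[-0.16,-0.3,-0.005],"rotation":[0,0,0],"grip":0},{"linear":[-0.16,-0.4,-0.005],"rotation":[0,0,0],"grip":0},{"linear":[-0.16,-0.5,-0.005],"rotation":[0,0,0],"grip":0},{"linear":[-0.16,-0.507,-0.005],"rotation":[0,0,0],"grip":0},{"linear":[-0.16,-0.507,-0.005],"rotation":[0,0,0],"grip":0},{"linear":[-0.08,-0.507,-0.005],"rotation":[0,0,0],"grip":0},{"linear":[-0.04,-0.507,-0.005],"rotation":[0,0,0],"grip":0},{"linear":[-0.022,-0.507,-0.005],"rotation":[0,0,0],"grip":0},{"linear":[-0.022,-0.507,-0.005],"rotation":[0,0,0],"grip":0},{"linear":[-0.022,-0.507,-0.005],"rotation":[0,0,0],"grip":0}]'
for i in 1 2 ; do python3 -m jog '[{"linear":[0.0035,0,0],"rotation":[0,0,0],"grip":0},{"linear":[0.0035,0,0],"rotation":[0,0,0],"grip":0}]'|egrep 'pos|force'; done
```

```text
time_s: 5.45
eef_pos: [604.2, -98.1, 44.6]
ee_rot: [0.709, -0.001, 0.706, 0.0]
force: [-0.5, 0.6, -0.2]
grip_width: -0.0
eef_pos: [604.4, -97.8, 43.9]
force: [0.1, 0.3, 0.9]
eef_pos: [604.5, -97.7, 43.0]
force: [0.2, 0.0, 0.2]
```

```bash
for i in 1 2; do python3 -m jog '[{"linear":[0.004,0,0],"rotation":[0,0,0],"grip":0},{"linear":[0.004,0,0],"rotation":[0,0,0],"grip":0}]'|egrep 'pos|force'; done
```

```text
eef_pos: [604.6, -97.8, 42.1]
force: [-0.7, -0.1, 1.8]
eef_pos: [604.7, -97.8, 42.0]
force: [-4.9, 1.7, 10.2]
```

Far right is solid, at 10 N with no dip. Now near right.

```bash
python3 -m jog '[{"linear":[-0.07,0,0],"rotation":[0,0,0],"grip":0},{"linear":[-0.14,0,0],"rotation":[0,0,0],"grip":0},{"linear":[-0.14,0,-0.1],"rotation":[0,0,0],"grip":0},{"linear":[-0.14,-0.002,-0.2],"rotation":[0,0,0],"grip":0},{"linear":[-0.14,-0.002,-0.3],"rotation":[0,0,0],"grip":0},{"linear":[-0.14,-0.002,-0.4],"rotation":[0,0,0],"grip":0},{"linear":[-0.14,-0.002,-0.431],"rotation":[0,0,0],"grip":0},{"linear":[-0.14,-0.002,-0.431],"rotation":[0,0,0],"grip":0},{"linear":[-0.06,-0.002,-0.431],"rotation":[0,0,0],"grip":0},{"linear":[-0.02,-0.002,-0.431],"rotation":[0,0,0],"grip":0},{"linear":[-0.006,-0.002,-0.431],"rotation":[0,0,0],"grip":0},{"linear":[-0.006,-0.002,-0.431],"rotation":[0,0,0],"grip":0},{"linear":[-0.006,-0.002,-0.431],"rotation":[0,0,0],"grip":0}]'
for i in 1 2 ; do python3 -m jog '[{"linear":[0.0035,0,0],"rotation":[0,0,0],"grip":0},{"linear":[0.0035,0,0],"rotation":[0,0,0],"grip":0}]'|egrep 'pos|force'; done
```

```text
time_s: 7.2
eef_pos: [476.3, -98.8, 43.2]
ee_rot: [0.709, -0.001, 0.705, 0.0]
force: [0.2, 0.9, -0.5]
grip_width: 0.003
eef_pos: [476.8, -98.9, 42.3]
force: [-0.7, 0.4, -0.3]
eef_pos: [477.0, -99.0, 42.0]
force: [-3.5, 2.2, 9.4]
```

Only far left gives. Moving over to its tab at height.

```bash
python3 -m jog '[{"linear":[-0.08,0,0],"rotation":[0,0,0],"grip":0},{"linear":[-0.16,0,0],"rotation":[0,0,0],"grip":0},{"linear":[-0.18,0.08,0.06],"rotation":[0,0,0],"grip":0},{"linear":[-0.18,0.19,0.13],"rotation":[0,0,0],"grip":0},{"linear":[-0.18,0.3,0.2],"rotation":[0,0,0],"grip":0},{"linear":[-0.18,0.4,0.27],"rotation":[0,0,0],"grip":0},{"linear":[-0.18,0.5,0.34],"rotation":[0,0,0],"grip":0},{"linear":[-0.18,0.6,0.41],"rotation":[0,0,0],"grip":0},{"linear":[-0.18,0.62,0.423],"rotation":[0,0,0],"grip":0},{"linear":[-0.18,0.62,0.423],"rotation":[0,0,0],"grip":0},{"linear":[-0.12,0.62,0.423],"rotation":[0,0,0],"grip":0},{"linear":[-0.09,0.62,0.423],"rotation":[0,0,0],"grip":0},{"linear":[-0.09,0.62,0.423],"rotation":[0,0,0],"grip":0},{"linear":[-0.09,0.62,0.423],"rotation":[0,0,0],"grip":0}]'
python3 - <<'E'
from rig import *
import cv2
p,d=capture("scene");cv2.imwrite("pics/s2.png",cv2.resize(p[130:300,270:450,::-1],None,fx=3.5,fy=3.5))
p,d=capture("wrist");cv2.imwrite("pics/w2.png",p[:,:,::-1])
E
```

```text
time_s: 8.7
eef_pos: [602.7, 86.5, 69.5]
ee_rot: [0.709, -0.001, 0.705, -0.0]
force: [-0.3, 0.0, 0.8]
grip_width: 0.005
```

View pics/s2.png

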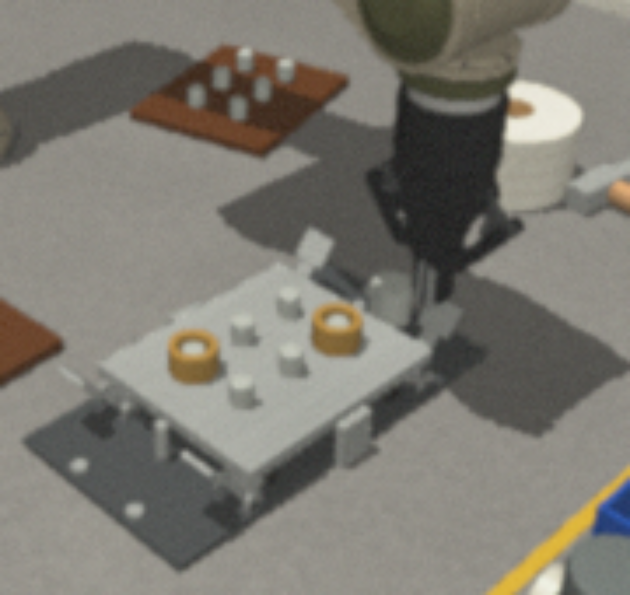

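View pics/w2.png

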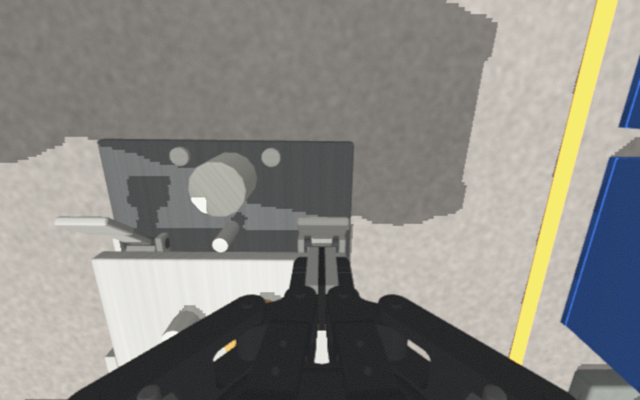

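```bash
python3 -m jog '[{"linear":[0.038,0,0.004],"rotation":[0,0,0],"grip":0},{"linear":[0.055,0.005,0.004],"rotation":[0,0,0],"grip":0},{"linear":[0.066,0.015,0.004],"rotation":[0,0,0],"grip":0},{"linear":[0.078,0.025,0.004],"rotation":[0,0,0],"grip":0},{"linear":[0.078,0.025,0.004],"rotation":[0,0,0],"grip":0}]'
```

```text
time_s: 9.22
eef_pos: [604.5, 94.9, 46.3]
ee_rot: [0.71, -0.001, 0.704, 0.0]
force: [-0.2, 0.5, -0.3]
grip_width: -0.001
```

```bash
python3 - <<'E'
from rig import *
import cv2,numpy as np
p,d=capture("scene");a=cv2.resize(p[180:270,330:430,::-1],None,fx=5,fy=5)
p,d=capture("wrist");b=cv2.resize(p[100:300,240:400,::-1],None,fx=2.25,fy=2.25)
cv2.imwrite("pics/s3.png",a);cv2.imwrite("pics/w3.png",b)
E
```

```text
(no output)
```

View pics/s3.png

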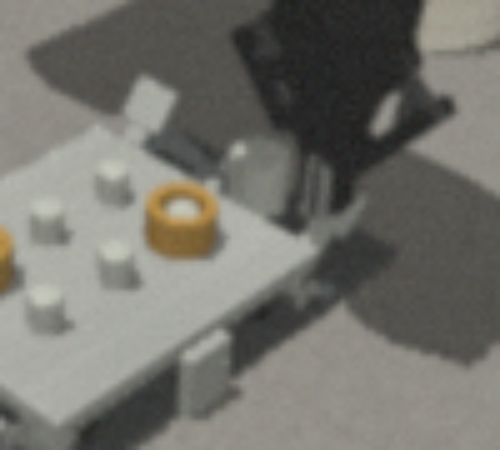

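View pics/w3.png

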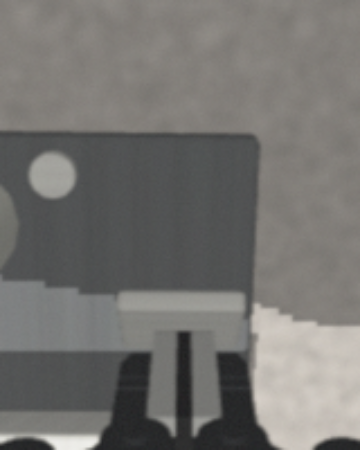

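The tab has begun to swing down under the fingertips and the tin is clear. Continuing along the arc.

```bash
python3 -m jog '[{"linear":[0.017,0.012,0],"rotation":[0,0,0],"grip":0},{"linear":[0.034,0.024,0],"rotation":[0,0,0],"grip":0},{"linear":[0.054,0.034,-0.001],"rotation":[0,0,0],"grip":0},{"linear":[0.074,0.044,-0.001],"rotation":[0,0,0],"grip":0},{"linear":[0.088,0.052,-0.002],"rotation":[0,0,0],"grip":0},{"linear":[0.1,0.06,-0.002],"rotation":[0,0,0],"grip":0},{"linear":[0.1,0.06,-0.002],"rotation":[0,0,0],"grip":0}]'
for i in 1 2; do python3 -m jog '[{"linear":[0.005,0.001,0],"rotation":[0,0,0],"grip":0},{"linear":[0.005,0.001,0],"rotation":[0,0,0],"grip":0}]'|egrep 'pos|force'; done
```

```text
time_s: 9.9
eef_pos: [603.5, 113.0, 15.6]
ee_rot: [0.709, -0.001, 0.705, 0.0]
force: [-0.3, -0.9, -1.1]
grip_width: -0.001
eef_pos: [603.3, 113.5, 13.7]
force: [-0.4, -0.2, -0.2]
eef_pos: [603.4, 113.6, 13.1]
force: [-1.8, -1.0, 6.7]
```

```bash
for i in 1 2; do python3 -m jog '[{"linear":[0.006,0,0],"rotation":[0,0,0],"grip":0},{"linear":[0.006,0,0],"rotation":[0,0,0],"grip":0}]'|egrep 'pos|force'; done
```

```text
eef_pos: [603.6, 113.5, 12.9]
force: [-6.1, -0.1, 13.8]
eef_pos: [603.6, 113.6, 12.9]
force: [-7.7, -0.2, 16.5]
```

It has hit the stop at z = 12.9 with 16 N, so the lever is flat. Lifting off and looking.

```bash
python3 -m jog '[{"linear":[-0.02,0,0],"rotation":[0,0,0],"grip":0},{"linear":[-0.1,0,0],"rotation":[0,0,0],"grip":0},{"linear":[-0.2,0,0],"rotation":[0,0,0],"grip":0},{"linear":[-0.3,0,0],"rotation":[0,0,0],"grip":0},{"linear":[-0.4,-0.05,-0.03],"rotation":[0,0,0],"grip":0},{"linear":[-0.5,-0.15,-0.1],"rotation":[0,0,0],"grip":0},{"linear":[-0.6,-0.25,-0.2],"rotation":[0,0,0],"grip":0},{"linear":[-0.7,-0.35,-0.26],"rotation":[0,0,0],"grip":0},{"linear":[-0.72,-0.38,-0.26],"rotation":[0,0,0],"grip":0},{"linear":[-0.72,-0.38,-0.26],"rotation":[0,0,0],"grip":0},{"linear":[-0.72,-0.38,-0.26],"rotation":[0,0,0],"grip":0},{"linear":[-0.72,-0.38,-0.26],"rotation":[0,0,0],"grip":0},{"linear":[-0.72,-0.38,-0.26],"rotation":[0,0,0],"grip":0}]'
python3 - <<'E'
from rig import *
from h import *
for n in("scene","wrist"):
    c=calibration(n);p,d=capture(n)
    np.savez(f"pics/{n}9.npz",p=p,d=d,K=c["intrinsics"],T=c["world_from_camera"])
p,d,K,T=load("scene9");cv2.imwrite("pics/s9.png",cv2.resize(p[185:300,260:420,::-1],None,fx=5,fy=5))
p,d,K,T=load("wrist9");cv2.imwrite("pics/w9.png",p[:,:,::-1])
E
```

```text
time_s: 11.65
eef_pos: [524.5, 0.5, 227.5]
ee_rot: [0.708, -0.002, 0.706, 0.001]
force: [-0.9, 0.5, -1.5]
grip_width: -0.0
```

View pics/s9.png

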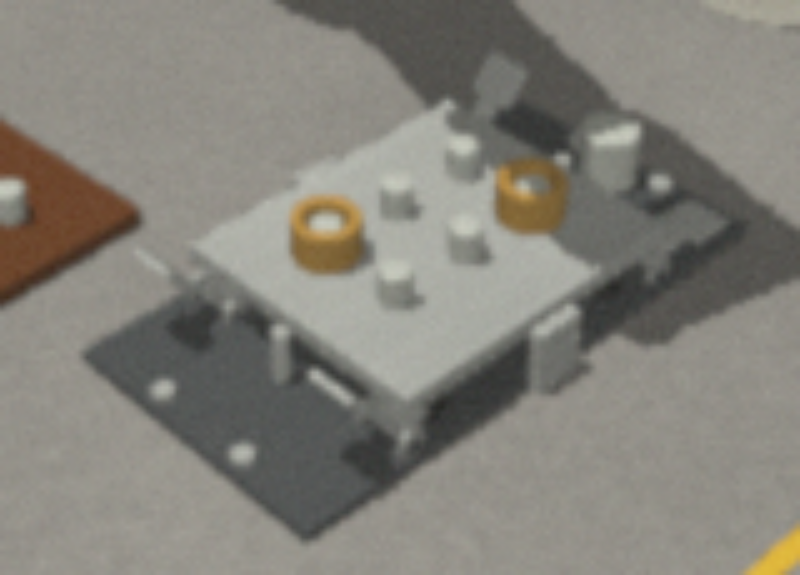

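View pics/w9.png

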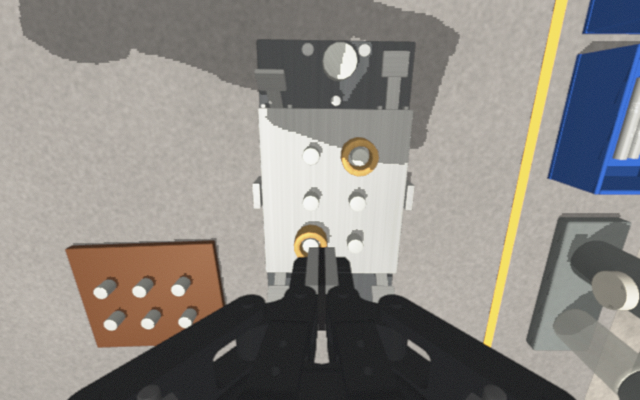

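```bash
python3 - <<'E'
from h import *
p,d,K,T=load("wrist9")
for q in [(395,56),(395,64),(398,72),(400,115),(270,78),(270,120),(390,262),(275,262)]: print(q,dep(d,K,T,*q).round(1))
from rig import finish_job
print(finish_job())
E
```

```text
(395, 56) [603.7 126.4  13.9]
(395, 64) [604.2 118.6  14.1]
(398, 72) [608.2 110.8  13.5]
(400, 115) [606.9  67.5  42.2]
(270, 78) [477.  101.5  57.1]
(270, 120) [472.8  62.1  42.8]
(390, 262) [ 609.1 -103.2   42.2]
(275, 262) [ 470.6 -103.3   42. ]
the job is handed in; nothing more can be done
None
```

The far left corner is the one that rocks. I pressed its shim lever flat, left the other three standing and handed the job in at about 12 s of the 54 s allowed.

**Finding the corner:** with the shut fingertips I pressed all four corners.

| Corner | Result |
|---|---|
| Near left | solid at 8.8 N, no dip |
| Far right | solid at 10 N, no dip |
| Near right | solid at 9.4 N, no dip |
| Far left | dipped about 4 mm at 5–6 N, then met a stop |

**Pressing the lever:** I followed the far left tab down its arc until it met its stop at 12.9 mm above the bench with about 16 N.

**Last checks:**
- **Lever:** the far left tab is level at about 14 mm, against 13 mm for flat. The 1 mm is within the camera's error.
- **Other levers:** the final pictures show the other three still standing. I measured only the near left one again; the gripper partly hid the right-hand ones in the wrist view, but they look unchanged in the scene view.
- **Plate:** all four corners read 42 to 43 mm, so it is level, and it has not visibly shifted.
- **Rings and tin:** they look unmoved. I did not check the roll, tools and tape again, but the arm never went near them.

No check failed or disagreed.

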